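# Strip four torch nozzles into the cleaning tray in order

### The arm

A 7-joint arm with a two-finger parallel gripper is mounted at the origin on the work surface. World frame = base frame: x ahead of the robot, y to its left, z up, the work surface at z = 0. Lengths are in mm, angles in rad, forces in N, time in s.
With the tool pointing down it reaches from about 425 to 950 mm from the base axis. Payload 16.7 kg.
Tool frame: the origin (TCP) lies on the mounting face of the last link; the fingertips stand 199 mm ahead of it and the grasp point (between the pads) lies 180 mm ahead of it (arm.tcp_to_tips is the distance from the TCP to the fingertips, in mm); z points along the fingers, y is the line along which they close (so a half turn about z gives the same grasp; the last joint's range is limited). The gripper opens to 94 mm and grips with 3 to 60 N. Pads are 16 mm wide; open, the fingers measure 119 mm over their backs; the gripper's body (75 mm by 177 mm) begins 78 mm behind the grasp point.
Start: joints at [1.115, 0.426, 0.074, 1.606, -0.034, 1.111, -0.067], TCP at [203.179, -643.666, 404.667] pointing down, gripper open.
Joint ranges: [-2.85, 2.85], [-0.5, 2.14], [-1.23, 1.37], [0.21, 2.46], [-1.02, 4.16], [0.16, 2.05], [-2.73, 2.73]. Speed limits (rad/s): [1.89, 1.89, 2.39, 2.39, 3.01, 3.01, 3.01].

### API

Orientations are given as a unit quaternion [x, y, z, w].
In Python, from plant import arm, viewer, sign_off gives the robot as it stands. The module is installed in compiled form; this text tells all that it offers.
- The arm moves only by the shell command python3 -m creep 'ROWS' [OPENING] [FORCE]. ROWS is text: rows parted by semicolons, each of 6 numbers parted by spaces: the shift along the world's x, y, z scaled (see below), then the turn, a rotation vector about the world's x, y, z scaled (see below). In form: dx dy dz wx wy wz; .... A call has 1 to 10 rows; each row is the pose to reach, as a shift and turn from the pose commanded when the call began; what a row does not reach only later rows make up. The controller multiplies each number of a shift by 0.1 m and each number of a turn by 0.5 rad. A row lasts 1/10 s, in which the tool goes at most 50 mm and 8.59 degrees, less where a joint would pass 70% of its speed; a pose out of reach is approached as far as the arm can. A call with a number of a shift or a turn outside -1 to 1 is refused whole. A call with a gripper value outside its range is refused whole. OPENING is the opening, from 0 (shut) to 1 (fully open), set as the call begins (- or left out, the last holds). The fingers move at their own pace and stop on an object; FORCE is the grip in N (left out, the last holds). Time passes only in rows, so rows that repeat a pose let the fingers close. It gives the time, the measured TCP pose, the force, the opening and the grip force at its end, in the units of the state.
- arm.get_state(): the state, without advancing time (a new reading comes with each control period).
- viewer.grab_frame(name): name is "scene" or "top"; returns the picture (480x640x3 uint8, red, green, blue); there is no depth.
- viewer.camera_info(name): a dict with "fx", "fy", "cx", "cy" (pixels), "origin" and "attitude" of the camera in the world. Camera axes: x right, y up, looking along -z (the intrinsics and any distortion apply to the point x, -y, -z); pixel columns grow to the right and rows downward; lengths in mm; the calibration is good to about 2 mm. A picture is of the moment at which its call begins. camera_info takes no time and is no camera call.
- sign_off(): hands the job in; it is judged then, once.
The state is a dict: "t": time; "joints": joint angles; "qd": joint speeds; "effort": joint torques, N m; "ee_pos": TCP position; "ee_rot": TCP orientation; "ft_force": force on the tool from outside, world axes, zero at the start; "wrist_torque": the same for the moment, N m; "finger_gap": finger opening in mm; "grip_force": force on a finger pad.
Only numpy, scipy, OpenCV 4.12 (cv2) and the standard library are available. Lean on these libraries where they do the work, as an engineer would, in place of code of your own. Each camera call takes 0.05 s, during which the arm holds its last target. There are 200 camera calls.

### The job

Take the four gas nozzles off the torch necks in the magazine and stand each one, mouth up as it came off, on the floor of its own pocket in the white cleaning tray. Keep them in the same order from left to right, as the robot sees it, as their necks stand in the magazine, so that each nozzle can go back on its own neck later. Do not let any nozzle fall over.

Things in the scene. Friction and masses are not known exactly. Their poses are not given: they have to be found in the camera images.
- nozzle_copper: loose gas nozzle: open tube 75 mm tall, about 80 g, copper, 27 mm across, from 50 mm up tapering to 19 mm. Starts wide end down on the neck with the blue collar, with 2 to 3 mm play: lift it 62 mm straight up to come clear. Origin: centre of its underside (wide end); z to the mouth. Grip it across the tube, fingertips some 33 mm above the underside.
- nozzle_brass: loose gas nozzle: open tube 75 mm tall, about 80 g, yellow brass, a plain tube 28 mm across. Starts wide end down on the neck with the yellow collar, with 2 to 3 mm play: lift it 62 mm straight up to come clear. Origin: centre of its underside (wide end); z to the mouth. Grip it across the tube, fingertips some 33 mm above the underside.
- nozzle_chrome: loose gas nozzle: open tube 75 mm tall, about 80 g, bright steel, bottle-shaped: 27 mm across, above 48 mm a 20 mm neck. Starts wide end down on the neck with the red collar, with 2 to 3 mm play: lift it 62 mm straight up to come clear. Origin: centre of its underside (wide end); z to the mouth. Grip it across the tube, fingertips some 33 mm above the underside.
- nozzle_black: loose gas nozzle: open tube 75 mm tall, about 80 g, matt black, 27 mm across, from 52 mm up tapering to 22 mm. Starts wide end down on the neck with the green collar, with 2 to 3 mm play: lift it 62 mm straight up to come clear. Origin: centre of its underside (wide end); z to the mouth. Grip it across the tube, fingertips some 33 mm above the underside.
- neck_blue: fixed upright torch neck with a blue collar 36 mm across. Origin: centre of its foot; z up. Collar top, on which the copper nozzle rests, 92 mm above the origin; above it a 15 mm brass diffuser and 7 mm copper tip, ending 60 mm above the collar. The necks' order differs at every start.
- neck_yellow: fixed upright torch neck with a yellow collar 36 mm across. Origin: centre of its foot; z up. Collar top, on which the brass nozzle rests, 92 mm above the origin; above it a 15 mm brass diffuser and 7 mm copper tip, ending 60 mm above the collar. The necks' order differs at every start.
- neck_red: fixed upright torch neck with a red collar 36 mm across. Origin: centre of its foot; z up. Collar top, on which the chrome nozzle rests, 92 mm above the origin; above it a 15 mm brass diffuser and 7 mm copper tip, ending 60 mm above the collar. The necks' order differs at every start.
- neck_green: fixed upright torch neck with a green collar 36 mm across. Origin: centre of its foot; z up. Collar top, on which the black nozzle rests, 92 mm above the origin; above it a 15 mm brass diffuser and 7 mm copper tip, ending 60 mm above the collar. The necks' order differs at every start.
- magazine: fixed grey steel stand with the row of necks, 90 x 290 mm, 60 mm high. Origin: centre of underside; z up; y along the row, to the left seen from the robot (turned up to 0.25 rad); x away from the robot. Necks at y = +102, +34, -34, -102 mm, x = 0, feet 8 mm up. On the robot's left or right side.
- tray: fixed white cleaning tray, 100 x 300 mm, 30 mm high, with a row of four round pockets 48 mm wide, floor 8 mm above the origin. Origin: centre of underside; z up; y along the row, to the left seen from the robot (turned up to 0.25 rad); x away from the robot. Pockets at y = +102, +34, -34, -102 mm, x = 0. Across from the magazine.
Things that resemble listed ones, but are neither listed nor needed, are in the scene too. Leave any pink or turquoise look-alike of the nozzle_brass alone. Leave any purple or turquoise look-alike of the nozzle_black alone.

How it is judged (in metres and radians):
At the end, for the whole second after the job is handed in: Each nozzle stands released and at rest in the tray pocket of the same place, left to right, as its own neck has in the magazine: within 15 mm of the pocket centre along and across the row, underside within 5 mm of the pocket floor, mouth up and within 0.12 rad of upright (((y of neck_blue in the frame of magazine between 0.082 and 0.122 m and y of nozzle_copper in the frame of tray between 0.087 and 0.117 m) or (y of neck_blue in the frame of magazine between 0.014 and 0.054 m and y of nozzle_copper in the frame of tray between 0.019 and 0.049 m) or (y of neck_blue in the frame of magazine between -0.054 and -0.014 m and y of nozzle_copper in the frame of tray between -0.049 and -0.019 m) or (y of neck_blue in the frame of magazine between -0.122 and -0.082 m and y of nozzle_copper in the frame of tray between -0.117 and -0.087 m)) and x of nozzle_copper in the frame of tray between -0.015 and 0.015 m and z of each of nozzle_copper, nozzle_brass, nozzle_chrome, nozzle_black in the frame of tray below 0.013 m and angle between each of nozzle_copper, nozzle_brass, nozzle_chrome, nozzle_black's own z axis and vertical below 0.12 rad and linear speed of each of nozzle_copper, nozzle_brass, nozzle_chrome, nozzle_black below 0.02 m/s and ((y of neck_yellow in the frame of magazine between 0.082 and 0.122 m and y of nozzle_brass in the frame of tray between 0.087 and 0.117 m) or (y of neck_yellow in the frame of magazine between 0.014 and 0.054 m and y of nozzle_brass in the frame of tray between 0.019 and 0.049 m) or (y of neck_yellow in the frame of magazine between -0.054 and -0.014 m and y of nozzle_brass in the frame of tray between -0.049 and -0.019 m) or (y of neck_yellow in the frame of magazine between -0.122 and -0.082 m and y of nozzle_brass in the frame of tray between -0.117 and -0.087 m)) and x of nozzle_brass in the frame of tray between -0.015 and 0.015 m and ((y of neck_red in the frame of magazine between 0.082 and 0.122 m and y of nozzle_chrome in the frame of tray between 0.087 and 0.117 m) or (y of neck_red in the frame of magazine between 0.014 and 0.054 m and y of nozzle_chrome in the frame of tray between 0.019 and 0.049 m) or (y of neck_red in the frame of magazine between -0.054 and -0.014 m and y of nozzle_chrome in the frame of tray between -0.049 and -0.019 m) or (y of neck_red in the frame of magazine between -0.122 and -0.082 m and y of nozzle_chrome in the frame of tray between -0.117 and -0.087 m)) and x of nozzle_chrome in the frame of tray between -0.015 and 0.015 m and ((y of neck_green in the frame of magazine between 0.082 and 0.122 m and y of nozzle_black in the frame of tray between 0.087 and 0.117 m) or (y of neck_green in the frame of magazine between 0.014 and 0.054 m and y of nozzle_black in the frame of tray between 0.019 and 0.049 m) or (y of neck_green in the frame of magazine between -0.054 and -0.014 m and y of nozzle_black in the frame of tray between -0.049 and -0.019 m) or (y of neck_green in the frame of magazine between -0.122 and -0.082 m and y of nozzle_black in the frame of tray between -0.117 and -0.087 m)) and x of nozzle_black in the frame of tray between -0.015 and 0.015 m); the robot touches nothing.
It fails at once if a nozzle falls over (leans more than 1 rad) (angle between any of nozzle_copper, nozzle_brass, nozzle_chrome, nozzle_black's own z axis and vertical above 1 rad).
It also fails if it takes over 120 s, if anything falls off the work surface, if the arm or the gripper's body presses on something with over 40 N, if the wrist force passes 120 N, or if a joint passes its speed limit or range.

## Working session

There is one attempt and no reset: what is moved stays moved. The work goes in short steps, Python scripts to look and compute and a shell command to move; the robot and the scene stay as the last step left them, time stands still between calls to the robot, and variables do not carry over. Pictures are saved under pics/ and viewed, at most 14 in all, crops included, and the job is handed in when it is done.

```bash
mkdir -p pics
python3 - <<'E'
from plant import arm, viewer
import cv2
for n in("scene","top"):
    print(n,viewer.camera_info(n)); cv2.imwrite(f"pics/{n}0.png",viewer.grab_frame(n)[:,:,::-1])
s=arm.get_state(); print(s['t'],s['ee_pos'],s['ee_rot'],s['finger_gap'])
E
```

```text
scene {'fx': 499.5405435335407, 'fy': 499.5405435335407, 'cx': 321.53947153868734, 'cy': 231.65977993420972, 'origin': array([1071.32846517,  137.97369376,  711.47387602]), 'attitude': array([0.23846911, 0.30408135, 0.72163999, 0.57437161])}
top {'fx': 442.77894512058634, 'fy': 442.77894512058634, 'cx': 323.565066145739, 'cy': 236.05559257137475, 'origin': array([4.23442463e+02, 4.30705246e-01, 8.64684627e+02]), 'attitude': array([ 0.01930187, -0.0332841 , -0.70165031,  0.71148187])}
0.1 [ 203.14693661 -643.54688493  404.04975159] [ 9.88337059e-01  1.52281113e-01 -1.31720190e-04 -5.51275375e-04] 93.94679464846645
```

View pics/scene0.png

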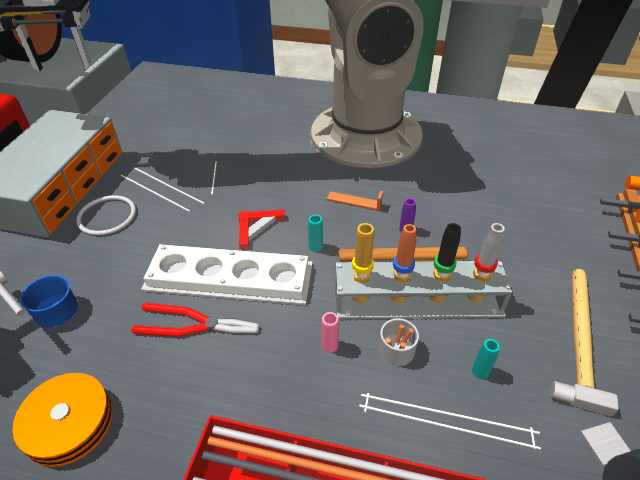

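View pics/top0.png

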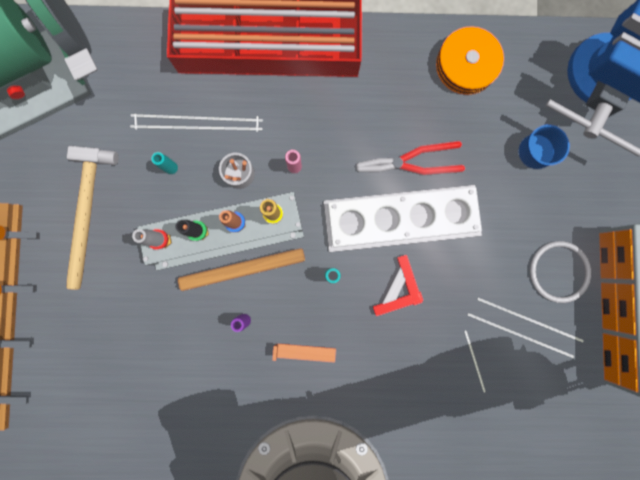

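The top view has up = +x and left = +y. The magazine is on the left, with mouths at chrome (139,237), black (185,229), copper (229,218) and brass (268,207). The tray pockets are at (350,222), (387,219), (422,215) and (457,211). Things that could be mistaken for nozzles:
- pink (293,160)
- turquoise (165,162) and (333,275)
- purple (240,323)

None of these stands on a neck, so I choose the four on collars. Next I measure and check them in a crop.

```bash
cat > h.py <<'E'
import numpy as np, cv2
from plant import arm, viewer
from scipy.spatial.transform import Rotation as R
def ray(n,u,v):
    c=viewer.camera_info(n); d=R.from_quat(c['attitude']).apply([(u-c['cx'])/c['fx'],-(v-c['cy'])/c['fy'],-1]); return np.array(c['origin']),d
def onz(n,u,v,z):
    o,d=ray(n,u,v); return o+d*(z-o[2])/d[2]
def proj(n,p):
    c=viewer.camera_info(n); q=R.from_quat(c['attitude']).inv().apply(np.array(p)-c['origin']); return c['cx']-c['fx']*q[0]/q[2], c['cy']+c['fy']*q[1]/q[2]
E
python3 - <<'E'
from h import *
im=cv2.imread('pics/top0.png'); sc=cv2.imread('pics/scene0.png')
a=cv2.resize(im[185:275,125:310],None,fx=4.3,fy=4.3,interpolation=cv2.INTER_CUBIC)
b=cv2.resize(sc[215:325,325:515],None,fx=4,fy=1*4,interpolation=cv2.INTER_CUBIC)
cv2.imwrite('pics/c1.png',a); cv2.imwrite('pics/c2.png',b)
hsv=cv2.cvtColor(im,cv2.COLOR_BGR2HSV)
# tray: white
m=((hsv[...,2]>190)&(hsv[...,1]<30)).astype(np.uint8); m[:170]=0;m[265:]=0;m[:,:315]=0;m[:,495:]=0
cs,_=cv2.findContours(m,cv2.RETR_EXTERNAL,cv2.CHAIN_APPROX_NONE); c=max(cs,key=cv2.contourArea)
r=cv2.minAreaRect(c); print('tray rect',r); P=np.array([onz('top',*p,30)[:2] for p in cv2.boxPoints(r)]); print(P.round(1),P.mean(0),np.linalg.norm(P-np.roll(P,1,0),axis=1))
# pockets
x,y,w,h=cv2.boundingRect(c)
cs,hi=cv2.findContours(m,cv2.RETR_CCOMP,cv2.CHAIN_APPROX_NONE)
for k,cc in enumerate(cs):
    if hi[0][k][3]>=0 and cv2.contourArea(cc)>200:
        e=cv2.fitEllipse(cc); print('hole',np.round(e[0],1),np.round(e[1],1),onz('top',*e[0],30).round(1))
for n,I in(('top',im),('scene',sc)):
    H=cv2.cvtColor(I,cv2.COLOR_BGR2HSV); 
    for col,lo,hi2 in(('red',0,6),('green',50,75),('blue',108,125),('yellow',24,32)):
        mm=cv2.inRange(H,(lo,140,90),(hi2,255,255)); 
        k=np.zeros_like(mm); 
        if n=='top':k[185:275,125:310]=1
        else:k[235:300,330:515]=1
        ys,xs=np.nonzero(mm*k); print(n,col,len(xs),xs.min(),xs.max(),ys.min(),ys.max(),xs.mean().round(1),ys.mean().round(1), onz(n,xs.mean(),ys.mean(),97).round(0))
E
```

```text
tray rect ((402.89727783203125, 217.77398681640625), (51.3478889465332, 153.6249237060547), 83.9909896850586)
[[ 554.   -15.3]
 [ 590.  -308.4]
 [ 491.7 -317.4]
 [ 457.   -26.7]] [ 523.16658903 -166.93379631] [ 97.6733127  295.29730975  98.67303193 292.81509633]
hole [391.2 217.8] [17.6 24.3] [ 522.5 -143.9   30. ]
hole [426.7 213.8] [17.1 25. ] [ 531.2 -211.8   30. ]
hole [461.7 210.4] [16.9 25.4] [ 538.9 -279.1   30. ]
top red 94 151 167 230 248 161.9 240.1 [470. 265.  97.]
top green 84 190 205 222 239 200.1 231.6 [485. 199.  97.]
top blue 32 227 244 213 231 237.7 224.5 [499. 135.  97.]
top yellow 97 263 282 205 222 274.8 216.6 [514.  71.  97.]
scene red 183 397 497 253 272 483.8 265.6 [482. 270.  97.]
scene green 164 434 455 255 272 443.4 266.1 [498. 206.  97.]
scene blue 139 393 414 256 273 403.7 267.5 [515. 143.  97.]
scene yellow 172 352 476 257 276 369.9 267.8 [528.  89.  97.]
```

View pics/c1.png

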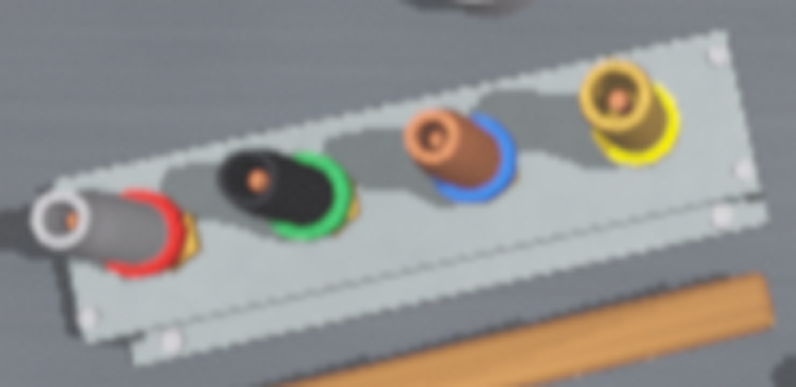

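View pics/c2.png

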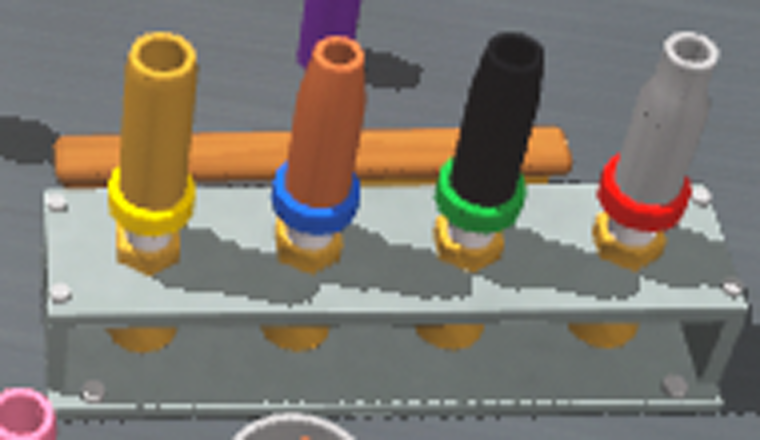

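The crops confirm all four. The order from the left is chrome/red, black/green, copper/blue, brass/yellow. Next I triangulate the mouths and get a closer look at the tray.

Run:
```python
from h import *
T=[(138.8,235.5),(184.8,226.5),(225.1,216.7),(267.9,206.5)];S=[(497.4,227.1),(453.6,227.6),(409.4,227.9),(365.1,228.1)]
def tri(a,b):
    o1,d1=ray('top',*a);o2,d2=ray('scene',*b); d1/=np.linalg.norm(d1);d2/=np.linalg.norm(d2)
    t=np.linalg.lstsq(np.c_[d1,-d2],o2-o1,rcond=None)[0]; p,q=o1+t[0]*d1,o2+t[1]*d2; return (p+q)/2,np.linalg.norm(p-q)
M=[]
for a,b in zip(T,S):
    p,e=tri(a,b); A,B=onz('top',*a,175),onz('scene',*b,175); M.append((A+B)[:2]/2); print('tri',p.round(1),e.round(1),'top',A[:2].round(1),'scene',B[:2].round(1))
M=np.array(M); y=np.array([102,34,-34,-102]); c=M.mean(0); d=(y[:,None]*(M-c)).sum(0)/(y@y); print('mag c',c,'axis',d,np.linalg.norm(d),'yaw',np.arctan2(-d[0],d[1]));u=d/np.linalg.norm(d); print((c+y[:,None]*u).round(1),(M-(c+y[:,None]*u)).round(1))
im=cv2.imread('pics/top0.png'); sc=cv2.imread('pics/scene0.png')
a=cv2.resize(im[182:254,318:488],(800,339),interpolation=cv2.INTER_CUBIC); b=cv2.resize(sc[240:305,140:315],(800,297),interpolation=cv2.INTER_CUBIC)
cv2.imwrite('pics/c3.png',np.vstack([a,b[:261]]))
```

```text
tri [471.6 273.6 175.3] 0.5 top [471.6 273.4] scene [471.1 273.9]
tri [486.5 206.  173.5] 4.9 top [486.7 203.1] scene [487.1 208.3]
tri [502.9 141.6 174.9] 0.8 top [503.  141.2] scene [502.8 142. ]
tri [519.8  75.2 176.3] 0.9 top [520.1  74.9] scene [518.4  75.5]
mag c [495.08823552 174.0332876 ] axis [-0.23477921  0.96978391] 0.9977986269761937 yaw 0.23752432812421767
[[471.1 273.2]
 [487.1 207.1]
 [503.1 141. ]
 [519.1  74.9]] [[ 0.3  0.5]
 [-0.2 -1.4]
 [-0.2  0.6]
 [ 0.1  0.3]]
```

View pics/c3.png

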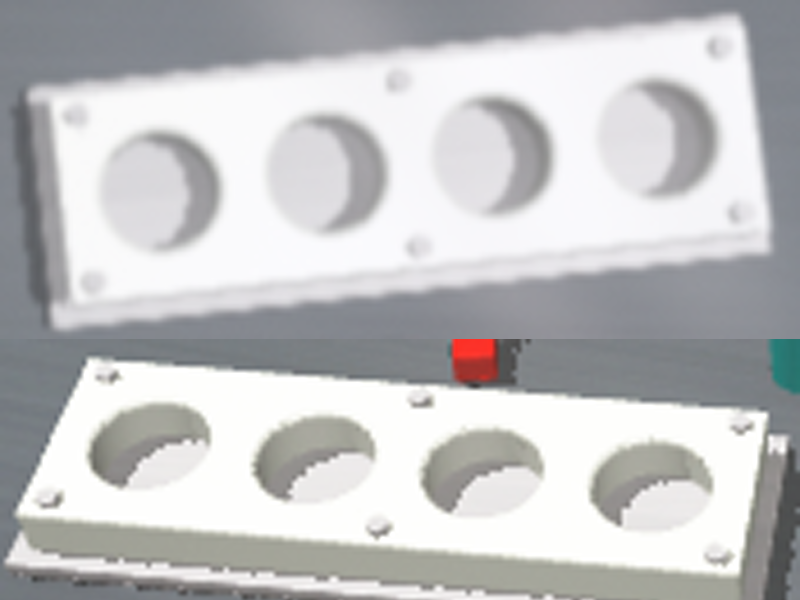

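The mouths fit a straight row with 68 mm pitch to about 1 mm, and their height is 175 as expected. In the tray crop the pocket rims are clear, so I compute those positions and start moving toward brass.

```bash
python3 - <<'E'
from h import *
t=np.array([(160,190),(327,174),(493,155),(659,138)]); t=(t+.5)/4.706-.5+[318,182]
s=np.array([(652,147),(482,134),(315,120),(150,107)]); s=(s+.5)/4.571-.5+[140,240]
A=np.array([onz('top',*p,30)[:2] for p in t]);B=np.array([onz('scene',*p,30)[:2] for p in s]); print(A.round(1),B.round(1))
M=(A+B)/2; y=np.array([102,34,-34,-102]); c=M.mean(0); d=(y[:,None]*(M-c)).sum(0)/(y@y);u=d/np.linalg.norm(d); print(c,np.linalg.norm(d),np.arctan2(-d[0],d[1])); print((c+y[:,None]*u).round(1))
E
r='python3 -m creep'
python3 -m creep '0 0 0.5 0 0 0; 0.5 0.5 0.5 0 0 0.5; 1 1 0.5 0 0 1; 1 1 0.5 0 0 1; 1 1 0.5 0 0 1; 1 1 0.5 0 0 1' 1 20
python3 -m creep '1 1 0 0 0 1; 1 1 0 0 0 1; 1 1 0 0 0 1; 1 1 0 0 0 1; 1 1 0 0 0 1'
```

```text
[[ 513.3  -68.5]
 [ 520.9 -136.1]
 [ 529.6 -203.5]
 [ 537.7 -271.2]] [[ 513.4  -67.9]
 [ 521.8 -135.5]
 [ 529.6 -202.9]
 [ 537.8 -270.2]]
[ 525.49706506 -169.48506135] 0.9995663487405709 0.11999782015477385
[[ 513.3  -68.2]
 [ 521.4 -135.7]
 [ 529.6 -203.2]
 [ 537.7 -270.8]]
t: 0.7
ee_pos: [303.9, -542.9, 454.6]
ee_rot: [0.919, 0.393, 0.0, -0.0]
ft_force: [-0.7, -0.6, -0.2]
finger_gap: 94.0
grip_force: 0.0
t: 1.2
ee_pos: [403.1, -443.9, 454.4]
ee_rot: [0.795, 0.607, -0.0, -0.0]
ft_force: [-0.6, -1.0, -0.8]
finger_gap: 93.8
grip_force: 0.0
```

```bash
python3 -m creep '1 1 0 0 0 1; 1 1 0 0 0 1; 1 1 0 0 0 1; 1 1 0 0 0 1; 1 1 0 0 0 1'
python3 -m creep '0.16 1 0 0 0 0; 0.16 1 0 0 0 0; 0.16 1 0 0 0 0'
python3 -m creep '0 1 0 0 0 0; 0 1 0 0 0 0; 0 1 0 0 0 0'
python3 -m creep '0 1 0 0 0 0; 0 1 0 0 0 0; 0 1 0 0 0 0'
python3 -m creep '0 1 0 0 0 0; 0 1 0 0 0 0; 0 1 0 0 0 0; 0 1 0 0 0 0'
python3 -c "
from h import *
s=arm.get_state();T=R.from_quat(s['ee_rot']).as_matrix();print(s['joints'],s['ee_pos'],T[:,1],np.arctan2(T[1,1],T[0,1]))"
```

```text
t: 1.7
ee_pos: [502.8, -344.7, 454.2]
ee_rot: [0.621, 0.784, -0.0, -0.0]
ft_force: [-1.0, 0.0, -0.1]
finger_gap: 93.9
grip_force: 0.0
t: 2.0
ee_pos: [519.5, -239.8, 455.0]
ee_rot: [0.62, 0.785, 0.001, -0.0]
ft_force: [0.5, 0.3, 0.7]
finger_gap: 94.3
grip_force: 0.0
t: 2.3
ee_pos: [518.8, -139.7, 455.1]
ee_rot: [0.62, 0.785, 0.0, -0.0]
ft_force: [0.5, -0.7, 0.4]
finger_gap: 94.1
grip_force: 0.0
t: 2.6
ee_pos: [518.9, -39.8, 455.1]
ee_rot: [0.619, 0.785, 0.001, -0.0]
ft_force: [-0.1, -1.2, 0.3]
finger_gap: 94.1
grip_force: 0.0
t: 3.0
ee_pos: [519.4, 55.4, 454.6]
ee_rot: [0.621, 0.784, -0.0, 0.0]
ft_force: [0.2, -0.8, 0.5]
finger_gap: 93.9
grip_force: 0.0
[ 0.30657364  0.1778538  -0.60031776  1.85505651  0.11043954  1.14189621
 -0.10134649] [519.3590232   55.43197717 454.57404331] [ 9.73410261e-01  2.29068518e-01 -2.77052047e-04] 0.2311206580827269
```

```bash
python3 -m creep '0 0.19 -0.3 0 0 0; 0 0.19 -0.5 0 0 0; 0 0.19 -0.5 0 0 0; 0 0.19 -0.5 0 0 0'
python3 -c "
from h import *
cv2.imwrite('pics/s1.png',viewer.grab_frame('scene')[150:390,260:580,::-1].repeat(2,0).repeat(2,1))"
```

```text
t: 3.4
ee_pos: [519.6, 73.5, 405.0]
ee_rot: [0.621, 0.784, -0.0, -0.0]
ft_force: [0.3, 0.4, 0.1]
finger_gap: 93.6
grip_force: 0.0
```

View pics/s1.png

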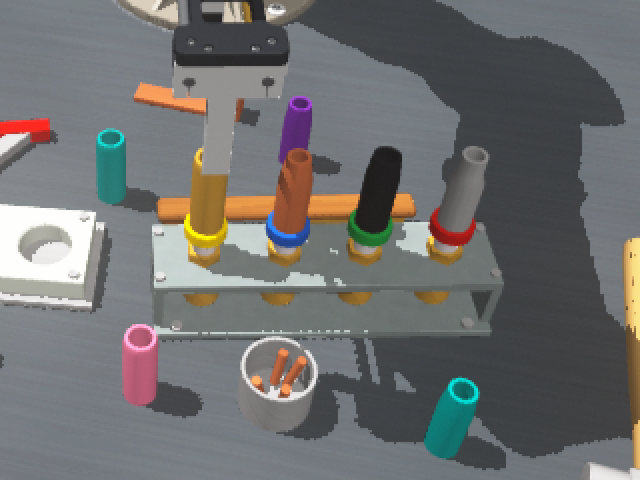

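The fingers straddle the brass nozzle across the row, with the front finger at crop (217,150). I descend, grip and lift.

```bash
python3 -m creep '0 0 -0.25 0 0 0; 0 0 -0.5 0 0 0; 0 0 -0.73 0 0 0; 0 0 -0.73 0 0 0; 0 0 -0.73 0 0 0'
python3 -m creep '0 0 0 0 0 0; 0 0 0 0 0 0; 0 0 0 0 0 0; 0 0 0 0 0 0; 0 0 0 0 0 0; 0 0 0 0 0 0; 0 0 0 0 0 0; 0 0 0 0 0 0' 0 25
```

```text
t: 3.95
ee_pos: [519.7, 74.9, 332.9]
ee_rot: [0.62, 0.785, 0.0, 0.0]
ft_force: [-0.7, 0.1, 0.6]
finger_gap: 94.0
grip_force: 0.0
t: 4.75
ee_pos: [519.2, 75.4, 331.6]
ee_rot: [0.619, 0.785, -0.0, -0.0]
ft_force: [1.0, 0.7, -1.1]
finger_gap: 33.2
grip_force: 0.0
```

```bash
python3 -m creep '0 0 0 0 0 0; 0 0 0 0 0 0; 0 0 0 0 0 0; 0 0 0 0 0 0'
python3 -m creep '0 0 0.1 0 0 0; 0 0 0.2 0 0 0; 0 0 0.3 0 0 0; 0 0 0.45 0 0 0; 0 0 0.6 0 0 0; 0 0 0.75 0 0 0; 0 0 0.9 0 0 0; 0 0 0.9 0 0 0'
```

```text
t: 5.15
ee_pos: [519.2, 75.3, 331.6]
ee_rot: [0.619, 0.785, -0.0, -0.0]
ft_force: [-0.4, 0.5, -0.7]
finger_gap: 28.9
grip_force: 25.0
t: 5.95
ee_pos: [519.6, 75.5, 424.1]
ee_rot: [0.619, 0.785, 0.001, 0.001]
ft_force: [0.3, 0.4, -0.7]
finger_gap: 29.1
grip_force: 25.0
```

```bash
python3 -m creep '0.05 -0.2 0 0 0 0; 0.1 -0.5 0 0 0 -0.1; 0.18 -0.8 0 0 0 -0.23; 0.18 -1 0 0 0 -0.23; 0.18 -1 0 0 0 -0.23'
python3 -m creep '0 -0.3 0 0 0 0; 0 -0.7 0 0 0 0; 0 -1 0 0 0 0; 0 -1 0 0 0 0'
python3 -m creep '0 -0.3 0 0 0 0; 0 -0.7 0 0 0 0; 0 -1 0 0 0 0; 0 -1 0 0 0 0'
python3 -m creep '0 -0.3 0 0 0 0; 0 -0.46 0 0 0 0; 0 -0.46 0 0 0 0; 0 -0.46 0 0 0 0'
python3 -m creep '0 0 -0.3 0 0 0; 0 0 -0.65 0 0 0; 0 0 -1 0 0 0; 0 0 -1 0 0 0; 0 0 -1 0 0 0; 0 0 -1 0 0 0'
python3 -c "
from h import *
cv2.imwrite('pics/s2.png',np.vstack([viewer.grab_frame('scene')[170:320,100:420,::-1],viewer.grab_frame('top')[140:290,300:620,::-1]]).repeat(2,0).repeat(2,1)[:600])"
```

```text
t: 6.45
ee_pos: [537.5, -28.5, 421.0]
ee_rot: [0.666, 0.746, -0.001, -0.0]
ft_force: [-0.1, 0.1, -1.9]
finger_gap: 28.8
grip_force: 25.0
t: 6.85
ee_pos: [536.9, -129.0, 421.1]
ee_rot: [0.666, 0.746, -0.001, -0.0]
ft_force: [-0.1, 0.8, -1.1]
finger_gap: 28.7
grip_force: 25.0
t: 7.25
ee_pos: [536.8, -228.3, 421.0]
ee_rot: [0.666, 0.746, -0.0, -0.0]
ft_force: [0.6, 0.7, -0.9]
finger_gap: 29.1
grip_force: 25.0
t: 7.65
ee_pos: [537.4, -269.8, 421.4]
ee_rot: [0.663, 0.748, 0.0, -0.0]
ft_force: [0.4, 0.5, -1.3]
finger_gap: 28.8
grip_force: 25.0
t: 8.25
ee_pos: [538.0, -270.3, 323.7]
ee_rot: [0.663, 0.748, 0.0, 0.001]
ft_force: [-0.0, 0.9, -1.7]
finger_gap: 28.8
grip_force: 25.0
```

View pics/s2.png

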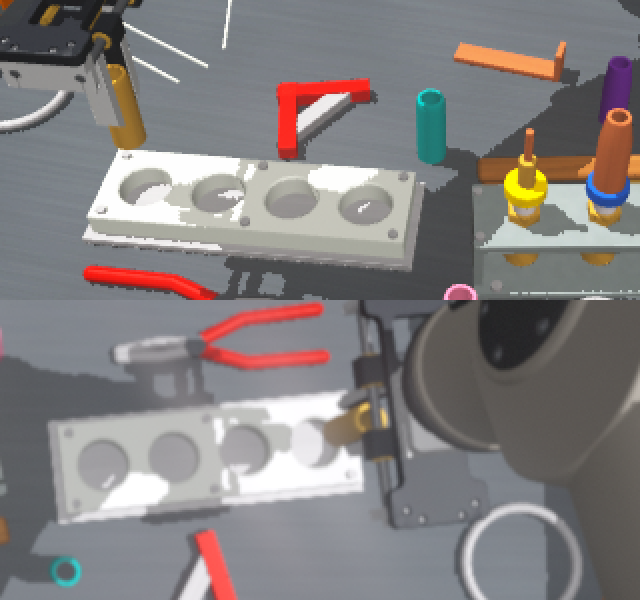

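The brass nozzle hangs upright above the rightmost pocket and its yellow neck is bare. I lower it now.

```bash
python3 -m creep '0 0 -0.2 0 0 0; 0 0 -0.4 0 0 0; 0 0 -0.6 0 0 0; 0 0 -0.72 0 0 0; 0 0 -0.78 0 0 0; 0 0 -0.82 0 0 0; 0 0 -0.82 0 0 0; 0 0 -0.82 0 0 0'
```

```text
t: 9.15
ee_pos: [537.4, -270.7, 240.4]
ee_rot: [0.663, 0.748, 0.0, 0.0]
ft_force: [-0.9, 0.1, -1.1]
finger_gap: 29.1
grip_force: 25.0
```

```bash
python3 -m creep '0 0 -0.01 0 0 0; 0 0 -0.01 0 0 0; 0 0 -0.01 0 0 0'
python3 -m creep '0 0 0 0 0 0; 0 0 0 0 0 0; 0 0 0 0 0 0; 0 0 0 0 0 0; 0 0 0 0 0 0; 0 0 0 0 0 0; 0 0 0 0 0 0; 0 0 0 0 0 0' 0.7
python3 -m creep '0 0 0.2 0 0 0; 0 0 0.6 0 0 0; 0 0 1 0 0 0; 0 0 1 0 0 0; 0 0 1 0 0 0'
python3 -m creep '0 0 0.5 0 0 0; -0.1 0.5 0.8 0 0 0.1; -0.35 1 0.8 0 0 0.23; -0.35 1 0.8 0 0 0.23; -0.35 1 0.8 0 0 0.23'
python3 -m creep '0 0.5 0 0 0 0; 0 1 0 0 0 0; 0 1 0 0 0 0'
python3 -m creep '0 0.5 0 0 0 0; 0 1 0 0 0 0; 0 1 0 0 0 0'
python3 -c "
from h import *
print(arm.get_state()['finger_gap'])
cv2.imwrite('pics/s3.png',np.vstack([viewer.grab_frame('scene')[170:320,100:420,::-1],viewer.grab_frame('top')[140:290,300:620,::-1]]).repeat(2,0).repeat(2,1)[:600])"
```

```text
t: 9.45
ee_pos: [537.5, -270.8, 239.6]
ee_rot: [0.663, 0.748, 0.0, 0.001]
ft_force: [-0.9, 0.9, 6.2]
finger_gap: 28.8
grip_force: 25.0
t: 10.25
ee_pos: [537.2, -270.7, 238.6]
ee_rot: [0.663, 0.748, -0.0, -0.0]
ft_force: [0.4, 0.2, 0.6]
finger_gap: 65.5
grip_force: 0.0
t: 10.75
ee_pos: [537.2, -270.8, 339.4]
ee_rot: [0.664, 0.748, 0.0, 0.001]
ft_force: [-0.2, 0.2, -0.4]
finger_gap: 65.8
grip_force: 0.0
t: 11.25
ee_pos: [501.5, -168.9, 418.1]
ee_rot: [0.618, 0.786, -0.0, -0.0]
ft_force: [0.0, -1.4, -0.2]
finger_gap: 65.9
grip_force: 0.0
t: 11.55
ee_pos: [502.5, -66.0, 417.9]
ee_rot: [0.617, 0.787, 0.0, -0.001]
ft_force: [0.3, 0.3, -0.0]
finger_gap: 65.7
grip_force: 0.0
t: 11.85
ee_pos: [502.4, 34.2, 418.0]
ee_rot: [0.617, 0.787, 0.001, -0.001]
ft_force: [0.8, -0.5, 0.1]
finger_gap: 65.6
grip_force: 0.0
65.62460515277313
```

View pics/s3.png

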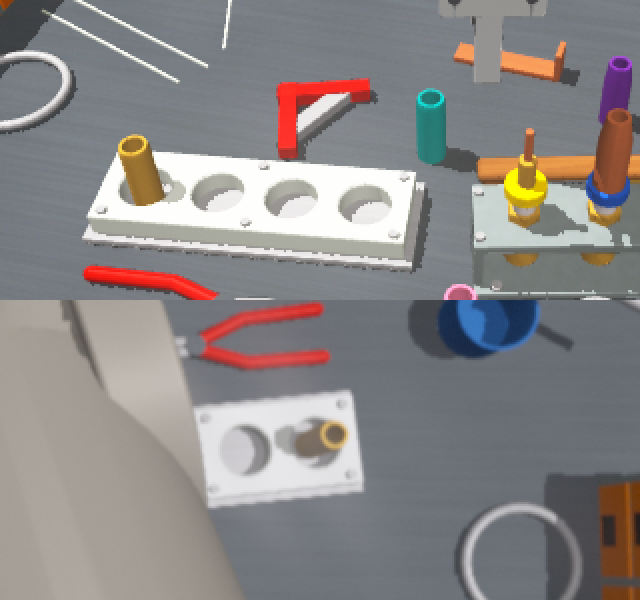

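The brass nozzle stands in the rightmost pocket (crop 142,170). Next is copper at (503.1, 141.0).

```bash
python3 -m creep '0 0.4 0 0 0 0; 0 0.8 0 0 0 0; 0 1 0 0 0 0; 0 1 0 0 0 0; 0 1 0 0 0 0; 0 1 0 0 0 0' 0.8
python3 -m creep '0 0 0 0 0 0; 0 0 0 0 0 0'
```

```text
t: 12.55
ee_pos: [502.7, 127.4, 418.1]
ee_rot: [0.62, 0.784, -0.0, -0.0]
ft_force: [-1.1, -0.8, -0.3]
finger_gap: 75.2
grip_force: 0.0
t: 12.75
ee_pos: [502.4, 128.4, 418.6]
ee_rot: [0.62, 0.785, -0.0, 0.0]
ft_force: [-0.3, -0.1, -0.1]
finger_gap: 75.5
grip_force: 0.0
```

```bash
python3 -m creep '0.01 0.12 0 0 0 0; 0.01 0.12 -0.3 0 0 0; 0.01 0.12 -0.6 0 0 0; 0.01 0.12 -0.8 0 0 0; 0.01 0.12 -0.87 0 0 0; 0.01 0.12 -0.87 0 0 0; 0.01 0.12 -0.87 0 0 0'
python3 -m creep '0 0 0 0 0 0; 0 0 0 0 0 0; 0 0 0 0 0 0; 0 0 0 0 0 0; 0 0 0 0 0 0; 0 0 0 0 0 0; 0 0 0 0 0 0; 0 0 0 0 0 0; 0 0 0 0 0 0; 0 0 0 0 0 0' 0 25
python3 -m creep '0 0 0.1 0 0 0; 0 0 0.2 0 0 0; 0 0 0.3 0 0 0; 0 0 0.45 0 0 0; 0 0 0.6 0 0 0; 0 0 0.75 0 0 0; 0 0 0.9 0 0 0; 0 0 0.9 0 0 0'
```

```text
t: 13.45
ee_pos: [503.5, 141.8, 332.6]
ee_rot: [0.619, 0.785, 0.0, 0.0]
ft_force: [-0.1, -0.9, 1.2]
finger_gap: 74.9
grip_force: 0.0
t: 14.45
ee_pos: [503.2, 141.4, 331.7]
ee_rot: [0.619, 0.785, -0.0, -0.0]
ft_force: [0.2, 0.4, 0.1]
finger_gap: 27.2
grip_force: 25.0
t: 15.25
ee_pos: [503.5, 141.6, 424.1]
ee_rot: [0.619, 0.785, 0.001, 0.001]
ft_force: [-0.7, 0.9, -0.9]
finger_gap: 27.5
grip_force: 25.0
```

```bash
python3 -m creep '0.05 -0.2 0 0 0 0; 0.1 -0.5 0 0 0 -0.1; 0.26 -0.8 0 0 0 -0.23; 0.26 -1 0 0 0 -0.23; 0.26 -1 0 0 0 -0.23'
python3 -m creep '0 -0.3 0 0 0 0; 0 -0.7 0 0 0 0; 0 -1 0 0 0 0; 0 -1 0 0 0 0; 0 -1 0 0 0 0'
python3 -m creep '0 -0.3 0 0 0 0; 0 -0.7 0 0 0 0; 0 -1 0 0 0 0; 0 -1 0 0 0 0; 0 -1 0 0 0 0'
python3 -m creep '0 -0.3 0 0 0 0; 0 -0.45 0 0 0 0; 0 -0.45 0 0 0 0; 0 -0.45 0 0 0 0; 0 -0.45 0 0 0 0'
python3 -m creep '0 0 -0.3 0 0 0; 0 0 -0.65 0 0 0; 0 0 -1 0 0 0; 0 0 -1 0 0 0; 0 0 -1 0 0 0; 0 0 -1 0 0 0'
```

```text
t: 15.75
ee_pos: [529.4, 38.4, 420.9]
ee_rot: [0.665, 0.747, -0.001, -0.0]
ft_force: [0.1, -0.1, -0.9]
finger_gap: 27.3
grip_force: 25.0
t: 16.25
ee_pos: [529.1, -58.3, 421.4]
ee_rot: [0.664, 0.748, -0.0, -0.0]
ft_force: [0.1, 0.1, -0.3]
finger_gap: 27.5
grip_force: 25.0
t: 16.75
ee_pos: [529.4, -157.4, 421.5]
ee_rot: [0.663, 0.749, 0.0, -0.0]
ft_force: [0.6, 0.0, -0.9]
finger_gap: 27.4
grip_force: 25.0
t: 17.25
ee_pos: [529.4, -202.2, 421.7]
ee_rot: [0.663, 0.749, 0.0, -0.0]
ft_force: [0.7, 0.2, -0.8]
finger_gap: 27.6
grip_force: 25.0
t: 17.85
ee_pos: [529.9, -203.4, 323.6]
ee_rot: [0.663, 0.748, 0.0, 0.001]
ft_force: [0.7, -0.8, -0.8]
finger_gap: 27.1
grip_force: 25.0
```

```bash
python3 -m creep '0 0 -0.2 0 0 0; 0 0 -0.4 0 0 0; 0 0 -0.6 0 0 0; 0 0 -0.72 0 0 0; 0 0 -0.78 0 0 0; 0 0 -0.82 0 0 0; 0 0 -0.83 0 0 0; 0 0 -0.83 0 0 0; 0 0 -0.83 0 0 0'
python3 -m creep '0 0 0 0 0 0; 0 0 0 0 0 0; 0 0 0 0 0 0; 0 0 0 0 0 0; 0 0 0 0 0 0; 0 0 0 0 0 0; 0 0 0 0 0 0; 0 0 0 0 0 0' 0.7
python3 -m creep '0 0 0.2 0 0 0; 0 0 0.6 0 0 0; 0 0 1 0 0 0; 0 0 1 0 0 0; 0 0 1 0 0 0'
python3 -m creep '0 0 0.5 0 0 0; -0.1 0.5 0.8 0 0 0.1; -0.42 1 0.8 0 0 0.23; -0.42 1 0.8 0 0 0.23; -0.42 1 0.8 0 0 0.23'
python3 -m creep '0 0.5 0 0 0 0; 0 1 0 0 0 0; 0 1 0 0 0 0; 0 1 0 0 0 0'
python3 -m creep '0 0.5 0 0 0 0; 0 1 0 0 0 0; 0 1 0 0 0 0; 0 1 0 0 0 0'
python3 -m creep '0 0.5 0 0 0 0; 0 1 0 0 0 0; 0 1 0 0 0 0; 0 1 0 0 0 0; 0 1 0 0 0 0; 0 1 0 0 0 0' 0.8
```

```text
t: 18.75
ee_pos: [529.5, -203.7, 239.6]
ee_rot: [0.663, 0.748, 0.0, 0.001]
ft_force: [-0.8, 0.7, 5.1]
finger_gap: 27.1
grip_force: 25.0
t: 19.55
ee_pos: [529.2, -203.7, 238.6]
ee_rot: [0.663, 0.748, -0.0, -0.0]
ft_force: [-0.1, -0.5, 0.7]
finger_gap: 65.7
grip_force: 0.0
t: 20.05
ee_pos: [529.2, -203.8, 339.3]
ee_rot: [0.664, 0.748, 0.0, 0.001]
ft_force: [0.3, -0.4, -0.3]
finger_gap: 65.7
grip_force: 0.0
t: 20.55
ee_pos: [486.1, -101.7, 418.0]
ee_rot: [0.618, 0.786, -0.0, -0.0]
ft_force: [-0.7, -1.7, -1.1]
finger_gap: 65.7
grip_force: 0.0
t: 20.95
ee_pos: [487.5, -3.8, 417.6]
ee_rot: [0.619, 0.785, -0.0, -0.001]
ft_force: [0.4, -0.8, -0.7]
finger_gap: 66.1
grip_force: 0.0
t: 21.35
ee_pos: [487.7, 95.5, 417.8]
ee_rot: [0.619, 0.785, -0.0, -0.001]
ft_force: [0.2, -0.6, 0.0]
finger_gap: 65.9
grip_force: 0.0
t: 21.95
ee_pos: [487.8, 194.4, 418.4]
ee_rot: [0.621, 0.784, -0.0, 0.0]
ft_force: [-0.4, 0.5, 0.0]
finger_gap: 75.5
grip_force: 0.0
```

```bash
python3 -m creep '0 0.12 0 0 0 0; 0 0.12 -0.3 0 0 0; 0 0.12 -0.6 0 0 0; 0 0.12 -0.8 0 0 0; 0 0.12 -0.87 0 0 0; 0 0.12 -0.87 0 0 0; 0 0.12 -0.87 0 0 0'
python3 -m creep '0 0 0 0 0 0; 0 0 0 0 0 0; 0 0 0 0 0 0; 0 0 0 0 0 0; 0 0 0 0 0 0; 0 0 0 0 0 0; 0 0 0 0 0 0; 0 0 0 0 0 0; 0 0 0 0 0 0; 0 0 0 0 0 0' 0 25
python3 -m creep '0 0 0.1 0 0 0; 0 0 0.2 0 0 0; 0 0 0.3 0 0 0; 0 0 0.45 0 0 0; 0 0 0.6 0 0 0; 0 0 0.75 0 0 0; 0 0 0.9 0 0 0; 0 0 0.9 0 0 0'
python3 -c "
from h import *
cv2.imwrite('pics/s4.png',viewer.grab_frame('scene')[100:400,100:580,::-1])"
```

```text
t: 22.65
ee_pos: [487.5, 208.7, 332.6]
ee_rot: [0.619, 0.785, 0.001, 0.0]
ft_force: [-0.1, -0.2, -0.2]
finger_gap: 75.6
grip_force: 0.0
t: 23.65
ee_pos: [487.2, 208.4, 331.7]
ee_rot: [0.619, 0.785, -0.0, -0.0]
ft_force: [-0.0, 0.2, 0.8]
finger_gap: 28.2
grip_force: 25.0
t: 24.45
ee_pos: [487.5, 208.7, 424.0]
ee_rot: [0.619, 0.785, 0.001, 0.001]
ft_force: [0.6, 0.0, -0.3]
finger_gap: 28.1
grip_force: 25.0
```

View pics/s4.png

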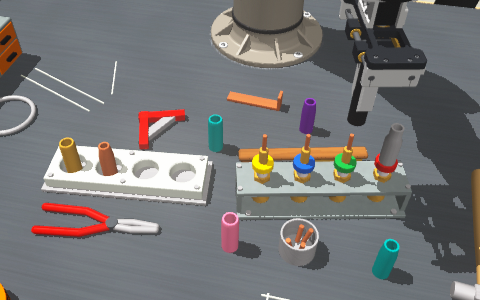

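Brass (68,155) and copper (107,158) stand in their pockets, and black is held clear of the green neck. Black goes to (521.4, -135.7).

```bash
python3 -m creep '0.05 -0.2 0 0 0 0; 0.1 -0.5 0 0 0 -0.1; 0.34 -0.8 0 0 0 -0.23; 0.34 -1 0 0 0 -0.23; 0.34 -1 0 0 0 -0.23'
python3 -m creep '0 -0.3 0 0 0 0; 0 -0.7 0 0 0 0; 0 -1 0 0 0 0; 0 -1 0 0 0 0; 0 -1 0 0 0 0'
python3 -m creep '0 -0.3 0 0 0 0; 0 -0.7 0 0 0 0; 0 -1 0 0 0 0; 0 -1 0 0 0 0; 0 -1 0 0 0 0'
python3 -m creep '0 -0.3 0 0 0 0; 0 -0.44 0 0 0 0; 0 -0.44 0 0 0 0; 0 -0.44 0 0 0 0; 0 -0.44 0 0 0 0'
python3 -m creep '0 0 -0.3 0 0 0; 0 0 -0.65 0 0 0; 0 0 -1 0 0 0; 0 0 -1 0 0 0; 0 0 -1 0 0 0; 0 0 -1 0 0 0'
```

```text
t: 25.0
ee_pos: [521.6, 105.3, 420.6]
ee_rot: [0.665, 0.747, -0.001, -0.0]
ft_force: [-0.7, -0.2, -1.0]
finger_gap: 28.0
grip_force: 25.0
t: 25.5
ee_pos: [521.0, 8.7, 421.3]
ee_rot: [0.664, 0.748, -0.0, -0.0]
ft_force: [0.0, 0.8, -0.5]
finger_gap: 27.9
grip_force: 25.0
t: 26.0
ee_pos: [521.3, -90.4, 421.4]
ee_rot: [0.663, 0.749, 0.0, -0.0]
ft_force: [-0.2, 1.1, -0.4]
finger_gap: 28.4
grip_force: 25.0
t: 26.5
ee_pos: [521.3, -134.2, 421.7]
ee_rot: [0.663, 0.749, 0.0, -0.0]
ft_force: [1.0, -0.0, -0.7]
finger_gap: 27.9
grip_force: 25.0
t: 27.1
ee_pos: [521.9, -135.3, 323.5]
ee_rot: [0.663, 0.748, 0.001, 0.001]
ft_force: [0.3, 0.0, -0.9]
finger_gap: 27.9
grip_force: 25.0
```

```bash
python3 -m creep '0 0 -0.2 0 0 0; 0 0 -0.4 0 0 0; 0 0 -0.6 0 0 0; 0 0 -0.72 0 0 0; 0 0 -0.78 0 0 0; 0 0 -0.82 0 0 0; 0 0 -0.83 0 0 0; 0 0 -0.83 0 0 0; 0 0 -0.83 0 0 0'
python3 -m creep '0 0 0 0 0 0; 0 0 0 0 0 0; 0 0 0 0 0 0; 0 0 0 0 0 0; 0 0 0 0 0 0; 0 0 0 0 0 0; 0 0 0 0 0 0; 0 0 0 0 0 0' 0.7
python3 -m creep '0 0 0.2 0 0 0; 0 0 0.6 0 0 0; 0 0 1 0 0 0; 0 0 1 0 0 0; 0 0 1 0 0 0'
python3 -m creep '0 0 0.5 0 0 0; -0.1 0.5 0.8 0 0 0.1; -0.5 1 0.8 0 0 0.23; -0.5 1 0.8 0 0 0.23; -0.5 1 0.8 0 0 0.23'
python3 -m creep '0 0.5 0 0 0 0; 0 1 0 0 0 0; 0 1 0 0 0 0; 0 1 0 0 0 0'
python3 -m creep '0 0.5 0 0 0 0; 0 1 0 0 0 0; 0 1 0 0 0 0; 0 1 0 0 0 0'
python3 -m creep '0 0.5 0 0 0 0; 0 1 0 0 0 0; 0 1 0 0 0 0; 0 1 0 0 0 0; 0 1 0 0 0 0; 0 1 0 0 0 0' 0.8
```

```text
t: 28.0
ee_pos: [521.5, -135.7, 239.6]
ee_rot: [0.663, 0.748, 0.0, 0.001]
ft_force: [-0.7, -0.5, 5.6]
finger_gap: 28.0
grip_force: 25.0
t: 28.8
ee_pos: [521.2, -135.6, 238.7]
ee_rot: [0.663, 0.748, -0.0, -0.0]
ft_force: [-0.2, 0.4, -0.7]
finger_gap: 66.0
grip_force: 0.0
t: 29.3
ee_pos: [521.2, -135.8, 339.4]
ee_rot: [0.664, 0.748, 0.0, 0.001]
ft_force: [0.4, -0.4, -0.2]
finger_gap: 65.9
grip_force: 0.0
t: 29.8
ee_pos: [469.7, -33.5, 418.1]
ee_rot: [0.618, 0.786, -0.001, -0.0]
ft_force: [-0.8, -0.4, -0.3]
finger_gap: 65.6
grip_force: 0.0
t: 30.2
ee_pos: [471.5, 64.3, 417.6]
ee_rot: [0.619, 0.785, -0.0, -0.001]
ft_force: [-0.5, -0.5, -0.3]
finger_gap: 65.8
grip_force: 0.0
t: 30.6
ee_pos: [471.7, 163.6, 417.7]
ee_rot: [0.619, 0.785, -0.001, -0.001]
ft_force: [0.6, -0.2, 0.3]
finger_gap: 66.1
grip_force: 0.0
t: 31.2
ee_pos: [471.9, 262.3, 418.5]
ee_rot: [0.621, 0.784, -0.0, 0.0]
ft_force: [0.4, -0.8, 0.2]
finger_gap: 74.9
grip_force: 0.0
```

```bash
python3 -m creep '0 0.09 0 0 0 0; 0 0.09 -0.3 0 0 0; 0 0.09 -0.6 0 0 0; 0 0.09 -0.8 0 0 0; 0 0.09 -0.87 0 0 0; 0 0.09 -0.87 0 0 0; 0 0.09 -0.87 0 0 0'
python3 -m creep '0 0 0 0 0 0; 0 0 0 0 0 0; 0 0 0 0 0 0; 0 0 0 0 0 0; 0 0 0 0 0 0; 0 0 0 0 0 0; 0 0 0 0 0 0; 0 0 0 0 0 0; 0 0 0 0 0 0; 0 0 0 0 0 0' 0 25
python3 -m creep '0 0 0.1 0 0 0; 0 0 0.2 0 0 0; 0 0 0.3 0 0 0; 0 0 0.45 0 0 0; 0 0 0.6 0 0 0; 0 0 0.75 0 0 0; 0 0 0.9 0 0 0; 0 0 0.9 0 0 0'
```

```text
t: 31.9
ee_pos: [471.5, 273.6, 332.6]
ee_rot: [0.619, 0.785, 0.0, 0.0]
ft_force: [0.2, 0.3, 0.1]
finger_gap: 75.0
grip_force: 0.0
t: 32.9
ee_pos: [471.2, 273.3, 331.7]
ee_rot: [0.619, 0.785, -0.0, -0.0]
ft_force: [0.5, -0.1, 0.2]
finger_gap: 27.2
grip_force: 25.0
t: 33.7
ee_pos: [471.4, 273.8, 424.1]
ee_rot: [0.619, 0.785, 0.001, 0.001]
ft_force: [-0.3, 0.5, -0.4]
finger_gap: 26.8
grip_force: 25.0
```

```bash
python3 -m creep '0.05 -0.2 0 0 0 0; 0.1 -0.5 0 0 0 -0.1; 0.42 -0.8 0 0 0 -0.23; 0.42 -1 0 0 0 -0.23; 0.42 -1 0 0 0 -0.23'
python3 -m creep '0 -0.3 0 0 0 0; 0 -0.7 0 0 0 0; 0 -1 0 0 0 0; 0 -1 0 0 0 0; 0 -1 0 0 0 0'
python3 -m creep '0 -0.3 0 0 0 0; 0 -0.7 0 0 0 0; 0 -1 0 0 0 0; 0 -1 0 0 0 0; 0 -1 0 0 0 0'
python3 -m creep '0 -0.3 0 0 0 0; 0 -0.42 0 0 0 0; 0 -0.42 0 0 0 0; 0 -0.42 0 0 0 0; 0 -0.42 0 0 0 0'
python3 -m creep '0 0 -0.3 0 0 0; 0 0 -0.65 0 0 0; 0 0 -1 0 0 0; 0 0 -1 0 0 0; 0 0 -1 0 0 0; 0 0 -1 0 0 0'
```

```text
t: 34.2
ee_pos: [513.9, 170.3, 420.9]
ee_rot: [0.665, 0.747, -0.001, -0.0]
ft_force: [-0.9, 0.6, -1.8]
finger_gap: 27.1
grip_force: 25.0
t: 34.7
ee_pos: [513.0, 73.6, 421.5]
ee_rot: [0.664, 0.748, -0.0, -0.0]
ft_force: [-0.4, -0.1, -1.3]
finger_gap: 27.0
grip_force: 25.0
t: 35.2
ee_pos: [513.3, -25.5, 421.6]
ee_rot: [0.663, 0.748, 0.0, -0.0]
ft_force: [-0.1, 0.2, -0.6]
finger_gap: 27.5
grip_force: 25.0
t: 35.7
ee_pos: [513.3, -67.2, 421.7]
ee_rot: [0.663, 0.749, 0.0, -0.0]
ft_force: [0.1, -0.4, -2.4]
finger_gap: 26.9
grip_force: 25.0
t: 36.3
ee_pos: [513.9, -68.2, 323.5]
ee_rot: [0.663, 0.748, 0.001, 0.001]
ft_force: [1.2, -0.5, -1.6]
finger_gap: 27.0
grip_force: 25.0
```

```bash
python3 -m creep '0 0 -0.2 0 0 0; 0 0 -0.4 0 0 0; 0 0 -0.6 0 0 0; 0 0 -0.72 0 0 0; 0 0 -0.78 0 0 0; 0 0 -0.82 0 0 0; 0 0 -0.83 0 0 0; 0 0 -0.83 0 0 0; 0 0 -0.83 0 0 0'
python3 -m creep '0 0 0 0 0 0; 0 0 0 0 0 0; 0 0 0 0 0 0; 0 0 0 0 0 0; 0 0 0 0 0 0; 0 0 0 0 0 0; 0 0 0 0 0 0; 0 0 0 0 0 0' 0.7
python3 -m creep '0 0 0.2 0 0 0; 0 0 0.6 0 0 0; 0 0 1 0 0 0; 0 0 1 0 0 0; 0 0 1 0 0 0'
python3 -m creep '0 0 0.5 0 0 0; 0 0.5 1 0 0 0; 0 1 1 0 0 0; 0 1 1 0 0 0'
python3 -m creep '0 0.5 0 0 0 0; 0 1 0 0 0 0; 0 1 0 0 0 0; 0 1 0 0 0 0'
python3 -m creep '0 0.5 0 0 0 0; 0 1 0 0 0 0; 0 1 0 0 0 0; 0 1 0 0 0 0'
python3 -m creep '0 0.5 0 0 0 0; 0 1 0 0 0 0; 0 1 0 0 0 0; 0 1 0 0 0 0; 0 1 0 0 0 0'
python3 -c "
from h import *
s=viewer.grab_frame('scene')[:,:,::-1];t=viewer.grab_frame('top')[:,:,::-1]
for i,q in enumerate([(513.3,-68.2),(521.4,-135.7),(529.6,-203.2),(537.7,-270.8)]): print(np.round(proj('top',(*q,83)),1),np.round(proj('scene',(*q,83)),1))
a=cv2.resize(t[170:260,310:510],(800,360),interpolation=cv2.INTER_CUBIC);b=cv2.resize(s[220:280,130:330],(800,240),interpolation=cv2.INTER_CUBIC)
cv2.imwrite('pics/s5.png',np.vstack([a,b]))"
```

```text
t: 37.2
ee_pos: [513.5, -68.7, 239.5]
ee_rot: [0.663, 0.748, 0.0, 0.001]
ft_force: [-0.7, 0.2, 5.5]
finger_gap: 27.2
grip_force: 25.0
t: 38.0
ee_pos: [513.2, -68.7, 238.7]
ee_rot: [0.663, 0.748, 0.0, -0.0]
ft_force: [1.1, -0.3, 0.5]
finger_gap: 65.9
grip_force: 0.0
t: 38.5
ee_pos: [513.2, -68.8, 339.4]
ee_rot: [0.664, 0.748, 0.0, 0.001]
ft_force: [0.7, -0.0, -0.8]
finger_gap: 65.7
grip_force: 0.0
t: 38.9
ee_pos: [512.8, 35.5, 439.5]
ee_rot: [0.662, 0.749, 0.001, 0.0]
ft_force: [0.1, -0.6, -0.2]
finger_gap: 65.6
grip_force: 0.0
t: 39.3
ee_pos: [512.9, 132.4, 437.3]
ee_rot: [0.662, 0.749, -0.001, -0.001]
ft_force: [0.4, -0.8, -0.1]
finger_gap: 65.5
grip_force: 0.0
t: 39.7
ee_pos: [513.2, 231.3, 437.6]
ee_rot: [0.663, 0.749, -0.001, -0.001]
ft_force: [-0.2, -0.2, -0.1]
finger_gap: 65.7
grip_force: 0.0
t: 40.2
ee_pos: [514.1, 329.2, 438.1]
ee_rot: [0.664, 0.747, -0.001, 0.0]
ft_force: [-0.7, 0.5, -0.3]
finger_gap: 65.7
grip_force: 0.0
[353.9 218.8] [280.3 251.5]
[391.7 214.9] [241.6 248.6]
[429.4 210.9] [203.4 245.7]
[466.9 207. ] [165.6 242.8]
```

View pics/s5.png

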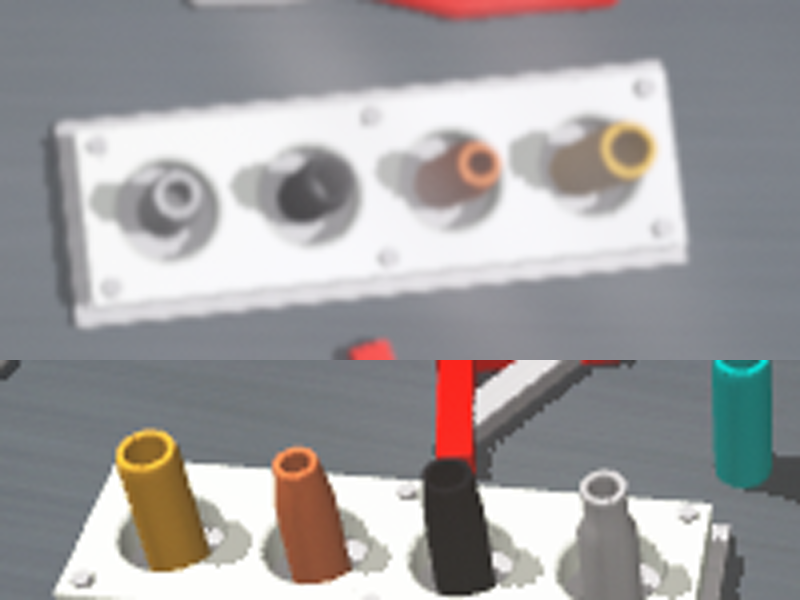

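All four mouths lie within about 1 px of the positions predicted for upright nozzles centred in their pockets, e.g. chrome at crop (177,193) and brass at (628,150). The order is right, so I hand it in.

```bash
python3 -m creep '0 0 0 0 0 0; 0 0 0 0 0 0; 0 0 0 0 0 0'
python3 -c "
from plant import sign_off
print(sign_off())"
```

```text
t: 40.6
ee_pos: [513.3, 330.9, 438.8]
ee_rot: [0.664, 0.748, 0.0, 0.0]
ft_force: [-0.2, 0.6, -0.6]
finger_gap: 65.8
grip_force: 0.0
the job is handed in; nothing more can be done
None
```

All four nozzles stand upright in their own tray pockets, left to right chrome, black, copper, brass as on the necks, and I handed the job in at about 41 s; sign-off returned no verdict.

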